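Scoop ball knobs from the stock bin into the parts tray

ROBOT

A 6-joint arm with a two-finger parallel gripper is mounted at the origin on the work surface. World frame = base frame: x ahead of the robot, y to its left, z up, the work surface at z = 0. Lengths are in m, angles in rad, forces in N, time in s.
With the tool pointing down it reaches from about 0.35 to 0.925 m from the base axis. Payload 6.4 kg.
Tool frame: the origin (TCP) lies at the centre of the arm's flange, where the gripper is bolted on; the fingertips stand finger_overhang ahead of it and the grasp point (between the pads) lies 180 mm ahead of it (finger_overhang is the distance from the TCP to the fingertips, in m); z points along the fingers, y is the line along which they close (so a half turn about z gives the same grasp; the last joint's range is limited). The gripper opens to 94 mm and grips with 3 to 60 N. Pads are 16 mm wide; open, the fingers measure 119 mm over their backs; the gripper's body (75 mm by 177 mm) begins 78 mm behind the grasp point.
Start: joints at [-1.357, 0.245, 1.558, -0, 1.339, -0.174], TCP at [0.246, -0.602, 0.405] pointing down, gripper open.
Joint ranges: [-3.13, 3.13], [-1.02, 2.26], [0.13, 2.54], [-0.95, 4.09], [0.21, 2.88], [-2.74, 2.74]. Speed limits (rad/s): [2.57, 2.57, 3.14, 3.14, 3.14, 3.14].

INTERFACE

Orientations are given as a rotation vector (axis times angle).
In Python, from rig import sense, grab_frame, camera_info, job_done, outline_of, finger_overhang gives the robot as it stands.
- The arm moves only by the tool move_arm, never from a script. Its argument "targets" is a list of rows, each a list of 2 entries, a list of its own where there are three numbers: the shift along the tool's x, y, z as a fraction of full scale, then the turn about the tool's z as a fraction of full scale. A call has exactly 10 rows; each row shifts and turns the commanded pose from where the row before left it, along the tool's axes as they then stand; what a row does not reach is not made up. Full scale, the value 1, is 600 mm for a shift and 120 degrees for a turn. A row lasts 1/8 s, in which the tool goes at most 62.5 mm and 10.7 degrees, less where a joint would pass 70% of its speed; a pose out of reach is approached as far as the arm can. A call with a number of a shift or a turn outside -1 to 1 is refused whole. A call with a gripper value outside its range is refused whole. "hand" is the gripper command: -1 is fully open, 1 is shut, values between are in proportion, set as the call begins (left out, the last holds). The fingers move at their own pace and stop on an object; "squeeze" is the grip in N (left out, the last holds). Time passes only in rows, so rows that do not move let the fingers close, or fill a call up. It gives the time, the measured TCP pose, the force, the opening and the grip force at its end, in the units of the state.
- sense(): the state, without advancing time (a new reading comes with each control period).
- grab_frame(name): name is "scene" or "top" or "wrist"; returns the picture (480x640x3 uint8, red, green, blue); there is no depth.
- camera_info(name): a dict with "mtx" (3x3 intrinsics, pixels), "k1" (the pictures are not rectified: a ray, as slopes to the right and down, at radius r is drawn at 1 + k1 r^2 times it, then the intrinsics apply), "R" (3x3) and "t" (3): a world point X has camera coordinates R X + t. Camera axes: x right, y down, z forward; pixel columns grow to the right and rows downward; lengths in m; the calibration is good to about 2 mm. A picture is of the moment at which its call begins: read the wrist's pose just before it. camera_info takes no time and is no camera call; for the wrist camera it gives the pose at the moment of the call.
- job_done(): hands the job in; it is judged then, once.
Trained networks look in the newest picture that a camera, given by its name, has taken for a name from the list of things; names that differ only in an ending like _2 or _b are one class to them, and where a whole thing is asked for, a point or a joint stands for the part that bears it (a point fixed in the world has none). Each returns a list of dicts, best first, with "score" (0 to 1); they miss things now and then, are a little off and sometimes report something else, mostly with a low value. They report only what shows in the picture. A call takes as long as a camera call.
- outline_of(camera, label): "mask" (480x640 bool, what is visible of it) and "extent" ([left, top, right, bottom] in pixels, round what is visible of it).
The state is a dict: "time": time; "qpos": joint angles; "qvel": joint speeds; "effort": joint torques, N m; "ee_pos": TCP position; "tool_rot": TCP orientation; "force": force on the tool from outside, world axes, zero at the start; "torque": the same for the moment, N m; "width": finger opening in m; "grip_force": force on a finger pad.
Only numpy, scipy, OpenCV 4.12 (cv2) and the standard library are available. Lean on these libraries where they do the work, as an engineer would, in place of code of your own. Each camera call takes 0.05 s, during which the arm holds its last target. There are 200 camera calls.

TASK

Draw the scoop out from under the low shelf and set it down on the bench clear of the shelf, so that you can take it by its handle. Holding it by the handle, scoop ball knobs out of the stock bin and tip at least four of them into the steel parts tray, without touching any knob with the fingers; every other knob stays in the bin or goes into the tray too. Finish with the empty scoop lying right way up on the bench, and leave the glue bottle, tape measure and mallet where they are.

Things in the scene. Friction and masses are not known exactly. Their poses are not given: they have to be found in the camera images.
- bin: Grey plastic hopper-front stock bin, screwed down; 190 long (x), 105 wide (y), 76 high, walls and floor 3. Origin: centre of its underside. Low front (foot x=-66, leaning out to its 30 high top edge at x=-95) looks to -x, the robot. Upright back wall, 76 high, inner face x=+92. Inner width 99. Side walls 76 high from the back to x=-45, then sloping down to the front's edge. Lengths in mm.
- tray_in (a point): Open pressed-steel parts tray, empty, screwed to the bench; outside 200 (its x) by 150 (its y) by 40 high, walls 2. This point: centre of its inner floor, 2 above the bench; axes along its sides, z up. Lengths in mm.
- shelf: Low plywood shelf fixed on the bench, without a floor: 200 wide (its y), 160 deep, 132 high; sides and top 12 thick, back closed, 120 clear below the top. Origin: on the bench below the middle of its front edge; its x points inwards, the open front looks along -x. The scoop's handle starts under the top, only the bowl sticks out in front. Lengths in mm.
- scoop_bowl (a point): Steel scoop, 200 g, lying right way up on the bench. x: from handle to lip; z: up. Bowl: flat-bottomed trough open at the front, 110 long, 62 wide, 45 high, sheet 2; side walls 45 high over the rear half, sloping to 7 at the lip. This point: mid-width, 22.5 above the underside, 35 ahead of the back wall's outer face, near the centre of mass; the bowl can be gripped across its 62 here. Lengths in mm.
- scoop_grip (a point): Middle of the scoop's wooden handle (22 wide, 26 thick, 108 long, rear end 54 behind this point): 100 behind and 41.5 above scoop_bowl, 64 above the underside. The handle rises to the rear at 25 degrees from the bowl's floor. Axes as scoop_bowl. Lengths in mm.
- scoop_lip (a point): Middle of the scoop's front edge, on the underside: 75 ahead of and 22.5 below scoop_bowl. Axes as scoop_bowl. Lengths in mm.
- knob0_center (a point): Centre of a black plastic ball knob with a brass thread insert, 25 in diameter, 14 g. All eight lie loose in one layer on the bin's floor at the start, and roll and slide easily. Lengths in mm.
- knob1_center (a point): Centre of another such ball knob.
- knob2_center (a point): Centre of another such ball knob.
- knob3_center (a point): Centre of another such ball knob.
- knob4_center (a point): Centre of another such ball knob.
- knob5_center (a point): Centre of another such ball knob.
- knob6_center (a point): Centre of another such ball knob.
- knob7_center (a point): Centre of another such ball knob.
- glue: Bystander: wood-glue bottle, 62 in diameter, 190 high; origin at the centre of its underside. Lengths in mm.
- tape: Bystander: tape measure lying flat, 72 x 66 x 36 high; origin at the centre of its underside. Lengths in mm.
- mallet: Bystander: lying wooden mallet, head 75 x 120 x 60 high, handle 240 long along its -x; origin under the head's centre. Lengths in mm.

How it is judged:
On the way, in this order (a step that is already met when the one before it is completed fails the run):
1. the scoop lies right way up on the bench, let go, its handle out from under the shelf (x of scoop_grip in the frame of shelf below -0.04 m and angle between scoop_bowl's own z axis and vertical below 0.12 rad and height (world z) of scoop_bowl below 0.03 m and contact force between the fingers and scoop below 0.1 N), for 0.2 s.
2. with the fingers at the scoop's handle, ball knobs are lifted in its bowl, clear of the bin's floor (distance between the grasp point and scoop_grip below 0.07 m and ((distance between knob0_center and scoop_bowl below 0.085 m and height (world z) of knob0_center above 0.055 m) or (distance between knob1_center and scoop_bowl below 0.085 m and height (world z) of knob1_center above 0.055 m) or (distance between knob2_center and scoop_bowl below 0.085 m and height (world z) of knob2_center above 0.055 m) or (distance between knob3_center and scoop_bowl below 0.085 m and height (world z) of knob3_center above 0.055 m) or (distance between knob4_center and scoop_bowl below 0.085 m and height (world z) of knob4_center above 0.055 m) or (distance between knob5_center and scoop_bowl below 0.085 m and height (world z) of knob5_center above 0.055 m) or (distance between knob6_center and scoop_bowl below 0.085 m and height (world z) of knob6_center above 0.055 m) or (distance between knob7_center and scoop_bowl below 0.085 m and height (world z) of knob7_center above 0.055 m))), for 0.1 s.
At the end, for the whole second after the job is handed in: At least four of the eight knobs lie inside the tray; every knob lies inside either the tray or the bin; the scoop lies flat on the bench (underside within 7 mm of it, tilted under 7 degrees), bowl upwards, not on or in the tray or the bin ((horizontal distance between each of knob0_center, knob1_center, knob2_center, knob3_center and tray_in below 0.13 m or horizontal distance between each of knob4_center, knob5_center, knob6_center, knob7_center and tray_in below 0.13 m or ((horizontal distance between knob0_center and tray_in below 0.13 m or horizontal distance between knob1_center and tray_in below 0.13 m or horizontal distance between knob2_center and tray_in below 0.13 m or horizontal distance between knob3_center and tray_in below 0.13 m) and (horizontal distance between each of knob4_center, knob5_center, knob6_center and tray_in below 0.13 m or horizontal distance between each of knob4_center, knob5_center, knob7_center and tray_in below 0.13 m or horizontal distance between each of knob4_center, knob6_center, knob7_center and tray_in below 0.13 m or horizontal distance between each of knob5_center, knob6_center, knob7_center and tray_in below 0.13 m)) or ((horizontal distance between each of knob0_center, knob1_center and tray_in below 0.13 m or horizontal distance between each of knob0_center, knob2_center and tray_in below 0.13 m or horizontal distance between each of knob0_center, knob3_center and tray_in below 0.13 m or horizontal distance between each of knob1_center, knob2_center and tray_in below 0.13 m or horizontal distance between each of knob1_center, knob3_center and tray_in below 0.13 m or horizontal distance between each of knob2_center, knob3_center and tray_in below 0.13 m) and (horizontal distance between each of knob4_center, knob5_center and tray_in below 0.13 m or horizontal distance between each of knob4_center, knob6_center and tray_in below 0.13 m or horizontal distance between each of knob4_center, knob7_center and tray_in below 0.13 m or horizontal distance between each of knob5_center, knob6_center and tray_in below 0.13 m or horizontal distance between each of knob5_center, knob7_center and tray_in below 0.13 m or horizontal distance between each of knob6_center, knob7_center and tray_in below 0.13 m)) or ((horizontal distance between each of knob0_center, knob1_center, knob2_center and tray_in below 0.13 m or horizontal distance between each of knob0_center, knob1_center, knob3_center and tray_in below 0.13 m or horizontal distance between each of knob0_center, knob2_center, knob3_center and tray_in below 0.13 m or horizontal distance between each of knob1_center, knob2_center, knob3_center and tray_in below 0.13 m) and (horizontal distance between knob4_center and tray_in below 0.13 m or horizontal distance between knob5_center and tray_in below 0.13 m or horizontal distance between knob6_center and tray_in below 0.13 m or horizontal distance between knob7_center and tray_in below 0.13 m))) and ((x of knob0_center in the frame of tray_in between -0.1 and 0.1 m and y of knob0_center in the frame of tray_in between -0.075 and 0.075 m and z of knob0_center in the frame of tray_in between 0 and 0.05 m) or (x of knob0_center in the frame of bin between -0.09 and 0.094 m and y of knob0_center in the frame of bin between -0.051 and 0.051 m and z of knob0_center in the frame of bin between 0 and 0.076 m)) and ((x of knob1_center in the frame of tray_in between -0.1 and 0.1 m and y of knob1_center in the frame of tray_in between -0.075 and 0.075 m and z of knob1_center in the frame of tray_in between 0 and 0.05 m) or (x of knob1_center in the frame of bin between -0.09 and 0.094 m and y of knob1_center in the frame of bin between -0.051 and 0.051 m and z of knob1_center in the frame of bin between 0 and 0.076 m)) and ((x of knob2_center in the frame of tray_in between -0.1 and 0.1 m and y of knob2_center in the frame of tray_in between -0.075 and 0.075 m and z of knob2_center in the frame of tray_in between 0 and 0.05 m) or (x of knob2_center in the frame of bin between -0.09 and 0.094 m and y of knob2_center in the frame of bin between -0.051 and 0.051 m and z of knob2_center in the frame of bin between 0 and 0.076 m)) and ((x of knob3_center in the frame of tray_in between -0.1 and 0.1 m and y of knob3_center in the frame of tray_in between -0.075 and 0.075 m and z of knob3_center in the frame of tray_in between 0 and 0.05 m) or (x of knob3_center in the frame of bin between -0.09 and 0.094 m and y of knob3_center in the frame of bin between -0.051 and 0.051 m and z of knob3_center in the frame of bin between 0 and 0.076 m)) and ((x of knob4_center in the frame of tray_in between -0.1 and 0.1 m and y of knob4_center in the frame of tray_in between -0.075 and 0.075 m and z of knob4_center in the frame of tray_in between 0 and 0.05 m) or (x of knob4_center in the frame of bin between -0.09 and 0.094 m and y of knob4_center in the frame of bin between -0.051 and 0.051 m and z of knob4_center in the frame of bin between 0 and 0.076 m)) and ((x of knob5_center in the frame of tray_in between -0.1 and 0.1 m and y of knob5_center in the frame of tray_in between -0.075 and 0.075 m and z of knob5_center in the frame of tray_in between 0 and 0.05 m) or (x of knob5_center in the frame of bin between -0.09 and 0.094 m and y of knob5_center in the frame of bin between -0.051 and 0.051 m and z of knob5_center in the frame of bin between 0 and 0.076 m)) and ((x of knob6_center in the frame of tray_in between -0.1 and 0.1 m and y of knob6_center in the frame of tray_in between -0.075 and 0.075 m and z of knob6_center in the frame of tray_in between 0 and 0.05 m) or (x of knob6_center in the frame of bin between -0.09 and 0.094 m and y of knob6_center in the frame of bin between -0.051 and 0.051 m and z of knob6_center in the frame of bin between 0 and 0.076 m)) and ((x of knob7_center in the frame of tray_in between -0.1 and 0.1 m and y of knob7_center in the frame of tray_in between -0.075 and 0.075 m and z of knob7_center in the frame of tray_in between 0 and 0.05 m) or (x of knob7_center in the frame of bin between -0.09 and 0.094 m and y of knob7_center in the frame of bin between -0.051 and 0.051 m and z of knob7_center in the frame of bin between 0 and 0.076 m)) and angle between scoop_bowl's own z axis and vertical below 0.12 rad and height (world z) of scoop_bowl below 0.03 m and height (world z) of scoop_lip below 0.01 m and horizontal distance between scoop_bowl and tray_in above 0.1 m and horizontal distance between scoop_bowl and bin above 0.08 m); the robot touches nothing.
It fails at once if the fingers touch a ball knob (contact force between the fingers and knob0 above 0.3 N or contact force between the fingers and knob1 above 0.3 N or contact force between the fingers and knob2 above 0.3 N or contact force between the fingers and knob3 above 0.3 N or contact force between the fingers and knob4 above 0.3 N or contact force between the fingers and knob5 above 0.3 N or contact force between the fingers and knob6 above 0.3 N or contact force between the fingers and knob7 above 0.3 N).
It fails at once if the glue bottle, tape measure or mallet is shifted by more than 30 mm (distance of any of glue, tape, mallet from where it was at the start of the episode above 0.03 m).
It also fails if it takes over 72 s, if anything falls off the work surface, if the arm or the gripper's body presses on something with over 40 N, if the wrist force passes 120 N, or if a joint passes its speed limit or range.

## Working session

There is one attempt and no reset: what is moved stays moved. The work goes in short steps, Python scripts to look and compute and a tool call to move; the robot and the scene stay as the last step left them, time stands still between calls to the robot, and variables do not carry over. Pictures are saved under pics/ and viewed, at most 10 in all, crops included, and the job is handed in when it is done.

Besides the shell and the picture viewer there is one more tool, called after "Request:" as name([rows], argument=value, ...), one row to a line, values as JSON. move_arm: Moves the arm, as the interface text tells. Shift numbers are shares of 600 mm and turn numbers shares of 120 degrees, none past 1 either way. Its arguments: {"type":"object","properties":{"targets":{"type":"array","items":{"type":"array"}},"hand":{"type":"number"},"squeeze":{"type":"number"}},"required":["targets"]}

```bash
mkdir -p pics; ls
python3 - <<'E'
from rig import *
import cv2,numpy as np
s=sense();print({k:np.round(v,3) for k,v in s.items()},finger_overhang)
for c in("scene","top","wrist"):
    i=camera_info(c);print(c,{k:np.round(v,4).tolist() for k,v in i.items()})
    f=grab_frame(c);cv2.imwrite(f"pics/{c}0.png",f[:,:,::-1])
    if c=="wrist":continue
    for l in("bin","tray_in","shelf","scoop_bowl","glue","tape","mallet","knob0_center"):
        for o in outline_of(c,l)[:9]:
            print(c,l,round(o["score"],2),o["extent"],o["mask"].sum())
E
```

```text
pics
{'time': np.float64(0.0), 'qpos': array([-1.357,  0.246,  1.559, -0.   ,  1.339, -0.174]), 'qvel': array([ 0.001,  0.   , -0.001,  0.001, -0.001, -0.001]), 'effort': array([-0.0000e+00, -4.1583e+01, -3.1461e+01,  6.8000e-02,  3.3000e-02,
       -0.0000e+00]), 'ee_pos': array([ 0.246, -0.602,  0.404]), 'tool_rot': array([-3.081, -0.605,  0.   ]), 'force': array([-0.502, -0.158,  0.148]), 'torque': array([ 0.022, -0.044,  0.007]), 'grip_force': np.float64(0.0), 'width': np.float64(0.094)} 0.1992
scene {'mtx': [[473.4617, 0.0, 314.6991], [0.0, 473.4617, 238.8558], [0.0, 0.0, 1.0]], 'k1': -0.1128, 'R': [[0.6838, 0.7295, 0.0153], [0.5976, -0.5479, -0.5854], [-0.4187, 0.4095, -0.8106]], 't': [-0.3627, -0.3043, 1.1933]}
scene bin 0.9 [117.5, 285.8, 218.8, 403.6] 6034
scene bin 0.52 [411.0, 201.4, 455.5, 279.9] 2127
scene tray_in 0.64 [231.9, 213.9, 358.9, 339.5] 8546
scene tray_in 0.57 [348.6, 131.9, 422.9, 207.6] 2043
scene shelf 0.95 [367.6, 74.5, 486.6, 191.1] 6318
scene scoop_bowl 0.83 [346.6, 133.8, 420.2, 207.0] 1959
scene glue 0.73 [409.2, 196.8, 455.2, 277.5] 2063
scene glue 0.
[... 500 characters left out ...]
 485.1, 302.4] 4065
top bin 0.33 [167.7, 253.8, 241.2, 280.4] 1509
top tray_in 0.83 [301.1, 194.7, 373.7, 287.8] 5641
top shelf 0.72 [90.6, 216.6, 184.1, 317.9] 7285
top scoop_bowl 0.66 [166.1, 252.0, 240.0, 278.8] 1570
top scoop_bowl 0.44 [445.8, 243.4, 453.3, 252.1] 61
top glue 0.84 [232.2, 152.2, 265.7, 195.6] 931
top mallet 0.91 [136.4, 89.1, 228.5, 208.5] 2885
top knob0_center 0.75 [166.3, 251.6, 243.0, 279.5] 1578
top knob0_center 0.52 [462.2, 232.3, 468.2, 241.8] 57
wrist {'mtx': [[350.7397, 0.0, 323.4118], [0.0, 350.7397, 242.8633], [0.0, 0.0, 1.0]], 'k1': 0.0028, 'R': [[0.3773, -0.9261, 0.0001], [-0.9002, -0.3667, 0.235], [-0.2177, -0.0887, -0.972]], 't': [-0.6498, -0.0234, 0.3903]}
```

Run:
```python
import cv2,numpy as np
a=cv2.imread("pics/scene0.png");b=cv2.imread("pics/top0.png")
a=cv2.resize(a[60:420,100:600],None,fx=1.6,fy=1.6);cv2.imwrite("pics/a.png",a)
b=cv2.resize(b[80:330,80:500],None,fx=1.9,fy=1.9);cv2.imwrite("pics/b.png",b)
```

```text
(no output)
```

View pics/a.png

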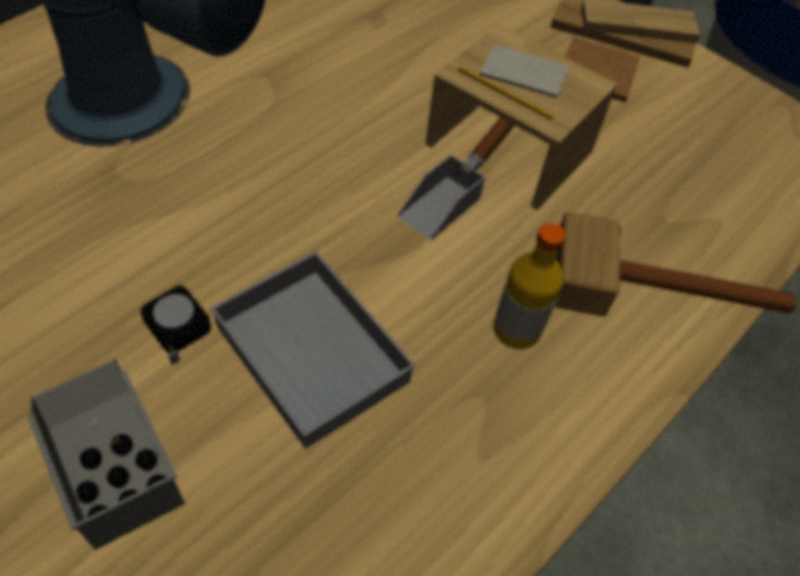

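View pics/b.png

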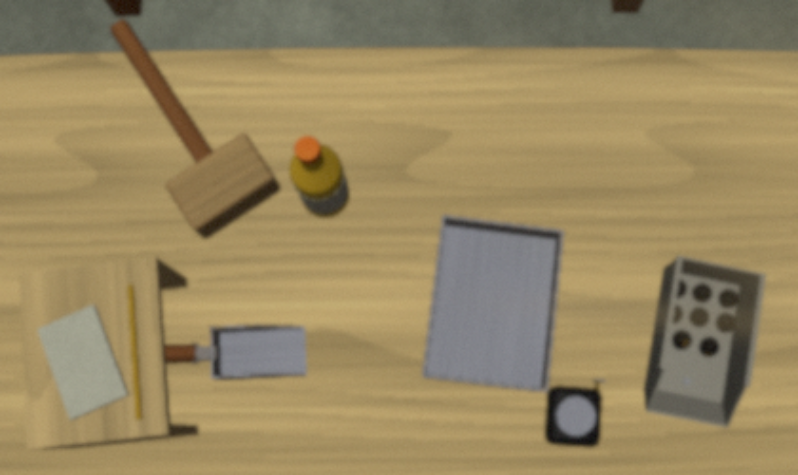

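The scene view shows the bin at the lower left with its knobs at the back end, the tape, the tray in the middle, the glue and mallet at the right, and the scoop bowl (crop ~440,195) in front of the shelf. The top view shows the scoop pointing to -y (crop lip ~305,352), the tray at about (493,303), and the bin at about (705,340) with its front towards the robot. Next I fit poses to the masks.

```bash
cat > h.py <<'E'
import numpy as np,cv2
from scipy.optimize import minimize
from rig import *
def proj(c,P):
    i=camera_info(c) if isinstance(c,str) else c
    P=np.asarray(P,float).reshape(-1,3)
    return cv2.projectPoints(P,cv2.Rodrigues(np.array(i["R"]))[0],np.array(i["t"],float),np.array(i["mtx"]),np.array([i["k1"],0,0,0]))[0][:,0]
def ray(c,uv):
    i=camera_info(c) if isinstance(c,str) else c
    u=cv2.undistortPoints(np.array(uv,float).reshape(-1,1,2),np.array(i["mtx"]),np.array([i["k1"],0,0,0]))[:,0]
    R=np.array(i["R"]);d=np.c_[u,np.ones(len(u))]@R
    return -R.T@np.array(i["t"]),d/np.linalg.norm(d,axis=1)[:,None]
def onz(c,uv,z):
    o,d=ray(c,uv);return o+d*((z-o[2])/d[:,2])[:,None]
def box(x0,x1,y0,y1,z0,z1): return np.array([[x,y,z] for x in(x0,x1) for y in(y0,y1) for z in(z0,z1)])/1e3
def T(p,P,pitch=0):
    x,y,a=p[:3];z=p[3] if len(p)>3 else 0
    c,s=np.cos(a),np.sin(a);return np.asarray(P)@np.array([[c,s,0],[-s,c,0],[0,0,1]])+[x,y,z]
def sh(P): # extrude side profile [(x,z)..] with half width
    prof,w=P;return np.array([[x,s*w,z] for x,z in prof for s in(-1,1)])/1e3
M={"tray_in":[box(-100,100,-75,75,0,40)],
"bin":[sh(([(-66,0),(-95,30),(-45,76),(95,76),(95,0)],52.5))],
"shelf":[box(0,160,-100,100,0,132)],
"tape":[box(-36,36,-33,33,0,36)],
# scoop, origin: scoop_bowl point projected on underside
"scoop_bowl":[sh(([(-35,0),(75,0),(75,7),(20,45),(-35,45)],31)),sh(([(-51,30),(-46,53),(-144,99),(-155,75)],11)),sh(([(-35,25),(-35,40),(-51,30),(-46,53)],6))]}
def render(c,parts,p,S=4):
    m=np.zeros((480*S,640*S),np.uint8)
    for P in parts:
        h=cv2.convexHull(proj(c,T(p,P)).astype(np.float32))
        cv2.fillConvexPoly(m,np.round(h*S+S/2-.5).astype(np.int32),255)
    return cv2.resize(m,(640,480),interpolation=cv2.INTER_AREA)/255.
def fit(label,p0,masks,ign=None):
    cs={k:camera_info(k) for k in masks}
    def cost(q):
        p=np.array(q)*np.array([1,1,4,1][:len(q)])
        e=0
        for k,m in masks.items():
            r=render(cs[k],M[label],p);d=np.abs(r-m)
            if ign and k in ign:d=d*~ign[k]
            e+=d.sum()/m.sum()
        return e
    q0=np.array(p0)/np.array([1,1,4,1][:len(p0)])
    for st in(.03,.006):
        r=minimize(cost,q0,method="Nelder-Mead",options=dict(initial_simplex=np.vstack([q0]+[q0+st*np.eye(len(q0))[i] for i in range(len(q0))]),maxiter=150,xatol=2e-4,fatol=1e-4));q0=r.x
    return q0*np.array([1,1,4,1][:len(q0)]),r.fun
E
cat > m.py <<'E'
from h import *
import pickle
for c in("scene","top"): grab_frame(c)
def mk(c,l,i=0):return outline_of(c,l)[i]["mask"]
sh_={c:mk(c,"shelf") for c in("scene","top")}
g={"tray_in":[.5,-.05,1.5],"bin":[.5,-.35,0],"shelf":[.45,.3,1.57],"scoop_bowl":[.45,.17,-1.57]}
out={}
for l in("shelf","tray_in","bin","scoop_bowl"):
    ms=sh_ if l=="shelf" else {c:mk(c,l) for c in("scene","top")}
    o,d=0,0
    m=ms["top"];v,u=np.nonzero(m);P=onz("top",[[u.mean(),v.mean()]],.04)[0]
    p0=[P[0],P[1],g[l][2]]
    if l=="shelf":p0[1]-=.08
    ig={c:cv2.dilate(sh_[c].astype(np.uint8),np.ones((3,3)))>0 for c in sh_} if l=="scoop_bowl" else None
    r=fit(l,p0,ms,ig);out[l]=r[0];print(l,np.round(r[0],4),round(r[1],3))
    if l=="scoop_bowl":
        r=fit(l,list(r[0])+[0],ms,ig);print("with z",np.round(r[0],4),round(r[1],3))
pickle.dump(out,open("poses.pkl","wb"))
b=out["bin"]
K=np.vstack([proj("top",T(b,[[x/1e3,0,.003]])) for x in(-66,92)]);print("bin floor ends px",K.round(1).tolist())
for c in("scene","top"):
    for o in outline_of(c,"knob0_center"):
        e=o["extent"];w=onz(c,[[(e[0]+e[2])/2,(e[1]+e[3])/2]],.0155)[0]
        print(c,round(o["score"],2),np.round(e),"in bin",np.round(T([0,0,-b[2]],[w-[b[0],b[1],0]])[0],3))
for l in("glue","tape","mallet"):
    o=outline_of("scene",l)[0];v,u=np.nonzero(o["mask"]);print(l,onz("scene",[[u.mean(),v.max()-12]],.0)[0].round(3))
print(sense()["time"])
E
python3 m.py
```

```text
shelf [0.5063 0.2951 1.6752] 0.523
tray_in [ 0.5658 -0.0867  1.8519] 0.782
bin [ 0.5084 -0.3466 -0.2125] 4.636
scoop_bowl [ 0.5082  0.2226 -1.523 ] 0.118
with z [ 5.0820e-01  2.2250e-01 -1.5247e+00  3.0000e-04] 0.116
bin floor ends px [[440.0, 289.3], [449.6, 226.2]]
scene 0.54 [157. 373. 166. 380.] in bin [ 0.061 -0.028  0.015]
top 0.59 [365. 283. 394. 315.] in bin [-0.118  0.143  0.016]
glue [0.727 0.138 0.   ]
tape [ 0.442 -0.2    0.   ]
mallet [ 0.791  0.28  -0.   ]
1.7
```

```bash
cat > m2.py <<'E'
from h import *
from scipy.optimize import least_squares
import pickle
out=pickle.load(open("poses.pkl","rb"))
tb=lambda L:[[x/1.9+80-.25,y/1.9+80-.25] for x,y in L]; ta=lambda L:[[x/1.6+100-.2,y/1.6+60-.2] for x,y in L]
D={"tray_in":([[100,75,40],[100,-75,40],[-100,-75,40],[-100,75,40]],0,tb([(445,216),(562,232),(547,390),(424,377)]),ta([(410,367),(307,444),(216,313),(317,256)]),[.55,-.05,0]),
"bin":([[95,52.5,76],[95,-52.5,76],[-95,-52.5,30],[-95,52.5,30]],0,tb([(680,258),(763,275),(728,425),(645,408)]),None,[.5,-.35,0]),
"shelf":([[0,-100,132],[0,100,132],[160,100,132],[160,-100,132]],0,tb([(157,260),(170,436),(25,447),(20,265)]),ta([(614,90),(553,136)][:0]) or None,[.5,.3,1.6])}
for l,(P,_,t,s,p0) in D.items():
    P=np.array(P)/1e3
    if l=="tray_in": P=P.copy(); 
    def f(p,split=False):
        r=[proj("top",T(p,P))-t]
        if s: r.append(proj("scene",T(p,P))-s)
        return np.concatenate(r).ravel()
    if l=="tray_in":  # tray long axis unknown: try both orders
        best=None
        for perm in range(4):
            for a0 in(0,1.57):
                Q=T([0,0,a0],P) if 0 else P
                def f(p,perm=perm):
                    W=np.roll(P,perm,0);return np.concatenate([proj("top",T(p,W))-t]).ravel()
                r=least_squares(f,[.55,-.05,a0],loss="soft_l1")
                if best is None or r.cost<best.cost:best=r
        r=best
    else: r=least_squares(f,p0,loss="soft_l1")
    out[l]=r.x;print(l,r.x.round(4),round(r.cost,1),(r.fun.reshape(-1,2)).round(1).tolist())
pickle.dump(out,open("poses.pkl","wb"))
for c in("top","scene"):
    im=cv2.imread(f"pics/{c}0.png")
    for l in out:
        for Pm in M[l]:
            cv2.polylines(im,[cv2.convexHull(np.round(proj(c,T(out[l],Pm))*4).astype(np.int32))],True,(0,255,0),1,cv2.LINE_AA,2)
    b=out["bin"]
    cv2.polylines(im,[np.round(proj(c,T(b,np.array([[-66,49.5,3],[92,49.5,3],[92,-49.5,3],[-66,-49.5,3]])/1e3))*4).astype(np.int32)],True,(0,0,255),1,cv2.LINE_AA,2)
    cv2.imwrite(f"pics/o_{c}.png",im)
a=cv2.imread("pics/o_top.png")[140:330,80:500];b=cv2.imread("pics/o_scene.png")[60:420,100:500]
a=cv2.resize(a,None,fx=1.9,fy=1.9)
im=cv2.imread("pics/o_top.png")[200:310,405:500];im=cv2.resize(im,None,fx=5,fy=5,interpolation=cv2.INTER_CUBIC);im=im[:,:]
cv2.imwrite("pics/c1.png",np.vstack([a,cv2.resize(cv2.hconcat([cv2.resize(im,(206,238)),cv2.resize(b,(264,238)),cv2.resize(cv2.imread("pics/o_scene.png")[275:415,105:235],(328,238))]),(798,238))]))
E
python3 m2.py
```

```text
tray_in [ 0.5639 -0.0902 -0.1336] 0.5 [[-0.5, 0.4], [0.4, -0.3], [-0.0, 0.4], [0.1, -0.5]]
bin [ 0.5101 -0.3461 -0.2192] 2.6 [[0.3, -1.5], [-0.0, -1.1], [-0.5, 1.1], [0.2, 1.3]]
shelf [0.5051 0.291  1.6536] 4.5 [[0.3, -1.1], [-2.3, -0.2], [0.1, 0.1], [0.7, 3.1]]
```

View pics/c1.png

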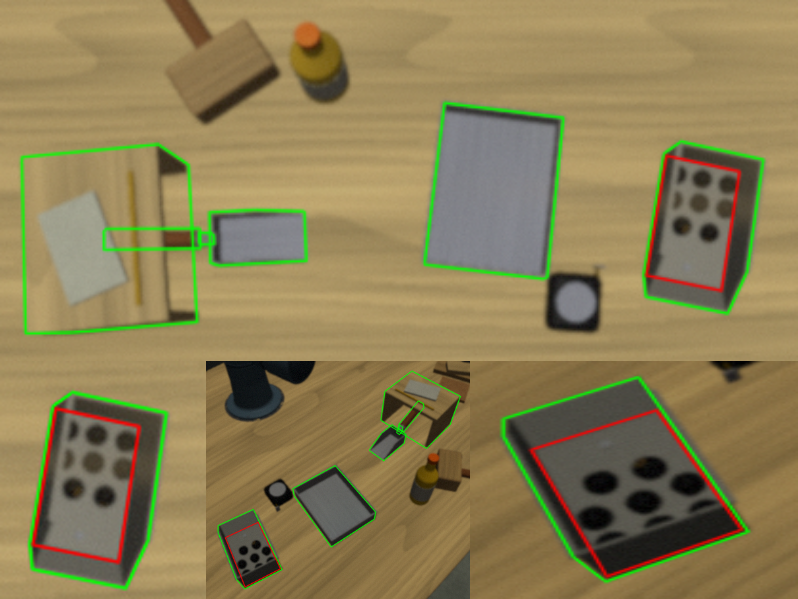

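The overlays agree with both pictures. The scoop sits at (0.508, 0.223) heading about -y, and the bin, tray and shelf outlines are matched. Next is a motion planner that prints rows.

```bash
cat > plan.py <<'E'
import numpy as np,sys
from rig import sense
from scipy.spatial.transform import Rotation as Ro
def cur():
    s=sense();X=Ro.from_rotvec(s["tool_rot"]).apply([1,0,0])
    return np.r_[s["ee_pos"],np.arctan2(X[1],X[0])],s
def plan(wps,start=None,cos=True):
    """wps: (x,y,z of GRASP point, yaw of tool x, rows). prints rows of 10"""
    p=cur()[0] if start is None else np.array(start,float)
    p=p.copy();p[2]-=.18 if start is None else 0
    rows=[];cmd=p.copy()
    for w in wps:
        a=p.copy();b=np.array(w[:4],float);b[3]=a[3]+(b[3]-a[3]+np.pi)%(2*np.pi)-np.pi;n=w[4]
        for k in range(1,n+1):
            f=.5-.5*np.cos(np.pi*k/n) if cos and n>3 else k/n
            t=a+(b-a)*f;d=t-cmd;c,s=np.cos(cmd[3]),np.sin(cmd[3])
            loc=np.array([c*d[0]+s*d[1],s*d[0]-c*d[1],-d[2]])
            r=np.round(loc/.6,3)
            tr=np.round(-np.degrees(d[3])/120,3)
            assert np.linalg.norm(r)*600<62 and abs(tr)*120<10.6,(w,np.linalg.norm(r)*600,tr*120)
            rows.append([r.tolist(),float(tr)]);L=r*.6
            cmd[:3]+=[c*L[0]+s*L[1],s*L[0]-c*L[1],-L[2]];cmd[3]-=np.radians(tr*120)
        p=b
    while len(rows)%10:rows.append([[0,0,0],0])
    for i in range(0,len(rows),10):print(str(rows[i:i+10]).replace("0.0,","0,").replace(" ",""))
    print("end",cmd.round(4))
    return cmd
E
python3 - <<'E'
from plan import *
print(cur()[0].round(4))
plan([(.515,.2,.12,1.617,26),(.508,.221,.027,1.617,12),(.508,.221,.027,1.617,2)])
E
```

```text
[ 0.2458 -0.6017  0.4046  0.3878]
[[[0.003,-0.004,0.001],-0.002],[[0.01,-0.011,0.002],-0.007],[[0.017,-0.019,0.003],-0.01],[[0.024,-0.026,0.004],-0.015],[[0.031,-0.031,0.005],-0.018],[[0.039,-0.036,0.007],-0.022],[[0.045,-0.039,0.007],-0.025],[[0.054,-0.04,0.009],-0.028],[[0.06,-0.041,0.009],-0.03],[[0.067,-0.039,0.009],-0.032]]
[[[0.073,-0.037,0.01],-0.034],[[0.077,-0.032,0.011],-0.035],[[0.081,-0.026,0.01],-0.035],[[0.082,-0.021,0.011],-0.036],[[0.083,-0.014,0.01],-0.035],[[0.081,-0.008,0.01],-0.034],[[0.077,-0.002,0.01],-0.032],[[0.073,0.003,0.009],-0.03],[[0.067,0.007,0.008],-0.028],[[0.059,0.01,0.007],-0.025]]
[[[0.051,0.011,0.007],-0.022],[[0.043,0.011,0.005],-0.018],[[0.033,0.011,0.005],-0.015],[[0.024,0.008,0.003],-0.01],[[0.014,0.005,0.002],-0.007],[[0.005,0.002,0.0],-0.002],[[0.001,-0,0.003],0.0],[[0.002,-0.001,0.008],0.0],[[0.002,-0,0.012],0.0],[[0.004,-0.001,0.016],0.0]]
[[[0.004,-0.002,0.019],0.0],[[0.005,-0.001,0.02],0.0],[[0.005,-0.001,0.02],0.0],[[0.004,-0.001,0.019],0.0],[[0.004,-0.001,0.016],0.0],[[0.002,-0.001,0.012],0.0],[[0.002,-0.001,0.008],0.0],[[0.001,0,0.002],0.0],[[-0,0,0.0],0.0],[[-0,0,0.0],0.0]]
end [0.5079 0.2211 0.0272 1.6172]
```

Request:
move_arm([
  [[0.003,-0.004,0.001],-0.002],
  [[0.01,-0.011,0.002],-0.007],
  [[0.017,-0.019,0.003],-0.01],
  [[0.024,-0.026,0.004],-0.015],
  [[0.031,-0.031,0.005],-0.018],
  [[0.039,-0.036,0.007],-0.022],
  [[0.045,-0.039,0.007],-0.025],
  [[0.054,-0.04,0.009],-0.028],
  [[0.06,-0.041,0.009],-0.03],
  [[0.067,-0.039,0.009],-0.032],
], hand=-1)

```text
time: 2.95
ee_pos: [0.3329, -0.341, 0.3708]
tool_rot: [2.902, 1.204, 0.0]
force: [1.0, -0.3, 0.0]
width: 0.0939
grip_force: 0.0
```

Request:
move_arm([
  [[0.073,-0.037,0.01],-0.034],
  [[0.077,-0.032,0.011],-0.035],
  [[0.081,-0.026,0.01],-0.035],
  [[0.082,-0.021,0.011],-0.036],
  [[0.083,-0.014,0.01],-0.035],
  [[0.081,-0.008,0.01],-0.034],
  [[0.077,-0.002,0.01],-0.032],
  [[0.073,0.003,0.009],-0.03],
  [[0.067,0.007,0.008],-0.028],
  [[0.059,0.01,0.007],-0.025],
])

```text
time: 4.2
ee_pos: [0.4807, 0.1013, 0.3133]
tool_rot: [2.335, 2.102, 0.0]
force: [0.1, -0.4, 0.2]
width: 0.0941
grip_force: 0.0
```

Request:
move_arm([
  [[0.051,0.011,0.007],-0.022],
  [[0.043,0.011,0.005],-0.018],
  [[0.033,0.011,0.005],-0.015],
  [[0.024,0.008,0.003],-0.01],
  [[0.014,0.005,0.002],-0.007],
  [[0.005,0.002,0],-0.002],
  [[0.001,0,0.003],0],
  [[0.002,-0.001,0.008],0],
  [[0.002,0,0.012],0],
  [[0.004,-0.001,0.016],0],
])

```text
time: 5.45
ee_pos: [0.5135, 0.2051, 0.2763]
tool_rot: [2.17, 2.272, 0.0]
force: [0.1, -0.1, 0.4]
width: 0.0938
grip_force: 0.0
```

Request:
move_arm([
  [[0.004,-0.002,0.019],0],
  [[0.005,-0.001,0.02],0],
  [[0.005,-0.001,0.02],0],
  [[0.004,-0.001,0.019],0],
  [[0.004,-0.001,0.016],0],
  [[0.002,-0.001,0.012],0],
  [[0.002,-0.001,0.008],0],
  [[0.001,0,0.002],0],
  [[0,0,0],0],
  [[0,0,0],0],
])

```text
time: 6.7
ee_pos: [0.5081, 0.2211, 0.2076]
tool_rot: [2.169, 2.272, 0.001]
force: [-0.9, -0.0, 0.5]
width: 0.0941
grip_force: 0.0
```

Request:
move_arm([
  [[0,0,0],0],
  [[0,0,0],0],
  [[0,0,0],0],
  [[0,0,0],0],
  [[0,0,0],0],
  [[0,0,0],0],
  [[0,0,-0.003],0],
  [[0,0,-0.005],0],
  [[0,0,-0.004],0],
  [[0,0,-0.001],0],
], hand=1, squeeze=25)

```text
time: 7.95
ee_pos: [0.508, 0.2212, 0.2153]
tool_rot: [2.169, 2.272, 0.0]
force: [0.3, 0.1, -1.9]
width: 0.062
grip_force: 25.0
```

Run:
```python
from plan import *
p=cur()[0];print(p.round(4),cur()[1]["width"])
p[2]-=.18
y=p[3]
plan([(p[0],.10,p[2],y,10),(.50,.085,p[2]+.02,3.05,16),(.50,.085,.0285,3.05,6)])
```

```text
[0.508  0.2212 0.2153 1.6173] 0.06196942060871801
[[[-0.005,-0,-0.0],-0.0],[[-0.014,-0.001,-0.0],-0.0],[[-0.023,-0.001,-0.0],-0.0],[[-0.028,-0.001,-0.0],-0.0],[[-0.031,-0.002,-0.0],-0.0],[[-0.031,-0.001,-0.0],-0.0],[[-0.028,-0.001,-0.0],-0.0],[[-0.022,-0.001,-0.0],-0.0],[[-0.015,-0.001,-0.0],-0.0],[[-0.005,-0,-0.0],-0.0]]
[[[0,-0.001,-0.0],-0.007],[[-0.001,0,-0.001],-0.019],[[-0.001,-0.001,-0.002],-0.032],[[-0.001,-0.001,-0.002],-0.042],[[-0.002,-0.001,-0.002],-0.052],[[-0.001,-0.002,-0.003],-0.059],[[-0.002,-0.002,-0.003],-0.064],[[-0.001,-0.003,-0.004],-0.067],[[-0.001,-0.002,-0.003],-0.067],[[-0,-0.003,-0.003],-0.064]]
[[[-0.001,-0.002,-0.003],-0.059],[[0.001,-0.002,-0.002],-0.052],[[0,-0.002,-0.003],-0.042],[[0,-0.001,-0.001],-0.032],[[0.001,-0.001,-0.001],-0.02],[[-0,-0,-0.0],-0.006],[[-0,-0,0.003],-0.0],[[-0,-0,0.008],-0.0],[[-0,-0,0.011],-0.0],[[-0,-0,0.011],-0.0]]
[[[-0,-0,0.008],-0.0],[[-0,-0,0.003],-0.0],[[0,0,0],0],[[0,0,0],0],[[0,0,0],0],[[0,0,0],0],[[0,0,0],0],[[0,0,0],0],[[0,0,0],0],[[0,0,0],0]]
end [0.5    0.0853 0.0287 3.0498]
```

Request:
move_arm([
  [[-0.005,0,0],0],
  [[-0.014,-0.001,0],0],
  [[-0.023,-0.001,0],0],
  [[-0.028,-0.001,0],0],
  [[-0.031,-0.002,0],0],
  [[-0.031,-0.001,0],0],
  [[-0.028,-0.001,0],0],
  [[-0.022,-0.001,0],0],
  [[-0.015,-0.001,0],0],
  [[-0.005,0,0],0],
])

```text
time: 9.2
ee_pos: [0.5082, 0.0993, 0.2151]
tool_rot: [-2.17, -2.272, -0.0]
force: [-0.1, 0.1, -1.7]
width: 0.0619
grip_force: 25.0
```

Request:
move_arm([
  [[0,-0.001,0],-0.007],
  [[-0.001,0,-0.001],-0.019],
  [[-0.001,-0.001,-0.002],-0.032],
  [[-0.001,-0.001,-0.002],-0.042],
  [[-0.002,-0.001,-0.002],-0.052],
  [[-0.001,-0.002,-0.003],-0.059],
  [[-0.002,-0.002,-0.003],-0.064],
  [[-0.001,-0.003,-0.004],-0.067],
  [[-0.001,-0.002,-0.003],-0.067],
  [[0,-0.003,-0.003],-0.064],
])

```text
time: 10.45
ee_pos: [0.5022, 0.0902, 0.2289]
tool_rot: [0.82, 3.033, 0.0]
force: [0.0, -0.4, -2.2]
width: 0.0619
grip_force: 25.0
```

Request:
move_arm([
  [[-0.001,-0.002,-0.003],-0.059],
  [[0.001,-0.002,-0.002],-0.052],
  [[0,-0.002,-0.003],-0.042],
  [[0,-0.001,-0.001],-0.032],
  [[0.001,-0.001,0.002],-0.02],
  [[0,0,0.006],-0.006],
  [[0,0,0.011],0],
  [[0,0,0.012],0],
  [[0,0,0.009],0],
  [[0,0,0.004],0],
])

```text
time: 11.7
ee_pos: [0.4998, 0.0852, 0.2073]
tool_rot: [-0.144, -3.137, -0.0]
force: [-1.3, -0.7, 14.8]
width: 0.0621
grip_force: 25.0
```

Run:
```python
from plan import *
s=cur();print(s[0].round(4),s[1]["force"].round(1))
```

```text
[0.4998 0.0852 0.2073 3.0497] [-1.3 -0.7 14.8]
```

Request:
move_arm([
  [[0,0,0],0],
  [[0,0,0],0],
  [[0,0,0],0],
  [[0,0,0],0],
  [[0.005,0,-0.014],0],
  [[0.023,0,-0.02],0],
  [[0.045,0,-0.014],0],
  [[0.045,0,-0.006],0],
  [[0.021,0,0],0],
  [[0.005,0,0],0],
], hand=-1)

```text
time: 12.95
ee_pos: [0.4136, 0.0932, 0.2405]
tool_rot: [0.144, 3.138, -0.0]
force: [0.1, 0.6, 0.3]
width: 0.0943
grip_force: 0.0
```

Request:
move_arm([
  [[0,0,0],0],
  [[0,0,0],0],
  [[0,0,0],0],
  [[0,0,0],0],
  [[0,0,0],0],
  [[0,0,0],0],
  [[0,0,0],0],
  [[0,0,0],0],
  [[0,0,0],0],
  [[0,0,0],0],
], hand=1, squeeze=4)

```text
time: 14.2
ee_pos: [0.4139, 0.0932, 0.2403]
tool_rot: [-0.144, -3.138, -0.0]
force: [-0.8, 0.2, -0.3]
width: 0.0217
grip_force: 4.0
```

Run:
```python
from plan import *
s=cur();print(s[0].round(4),s[1]["force"].round(1),s[1]["width"])
x0,y0,z0,a=s[0];z0-=.18
import numpy as np
pr=(0,0);out=[]
for f in np.radians(np.linspace(2.5,25,10)):
    z=160*np.sin(f)+60*np.cos(f)-60; x=-160*np.cos(f)+60*np.sin(f)+160
    r=[round(-(x-pr[0])/600,3),0,round(-(z-pr[1])/600,3)];pr=(pr[0]-r[0]*600,pr[1]-r[2]*600);out.append([r,0])
print(out)
```

```text
[0.4139 0.0932 0.2403 3.0497] [-0.8  0.2 -0.3] 0.021695074758821622
[[[np.float64(-0.005), 0, np.float64(-0.012)], 0], [[np.float64(-0.005), 0, np.float64(-0.011)], 0], [[np.float64(-0.005), 0, np.float64(-0.011)], 0], [[np.float64(-0.006), 0, np.float64(-0.011)], 0], [[np.float64(-0.007), 0, np.float64(-0.01)], 0], [[np.float64(-0.007), 0, np.float64(-0.011)], 0], [[np.float64(-0.007), 0, np.float64(-0.01)], 0], [[np.float64(-0.008), 0, np.float64(-0.009)], 0], [[np.float64(-0.009), 0, np.float64(-0.009)], 0], [[np.float64(-0.008), 0, np.float64(-0.009)], 0]]
```

Request:
move_arm([
  [[-0.005,0,-0.012],0],
  [[-0.005,0,-0.011],0],
  [[-0.005,0,-0.011],0],
  [[-0.006,0,-0.011],0],
  [[-0.007,0,-0.01],0],
  [[-0.007,0,-0.011],0],
  [[-0.007,0,-0.01],0],
  [[-0.008,0,-0.009],0],
  [[-0.009,0,-0.009],0],
  [[-0.008,0,-0.009],0],
])

```text
time: 15.45
ee_pos: [0.4543, 0.0895, 0.3024]
tool_rot: [0.144, 3.138, 0.0]
force: [0.6, 0.4, -1.9]
width: 0.0217
grip_force: 4.0
```

Run:
```python
from h import *
f=grab_frame("scene");cv2.imwrite("pics/s1.png",cv2.resize(f[60:260,240:470,::-1],None,fx=2.8,fy=2.8))
s=sense();print(s["time"],s["force"],s["width"])
```

```text
15.5 [-0.49168399  0.26934386 -0.89355675] 0.022039545648260866
```

View pics/s1.png

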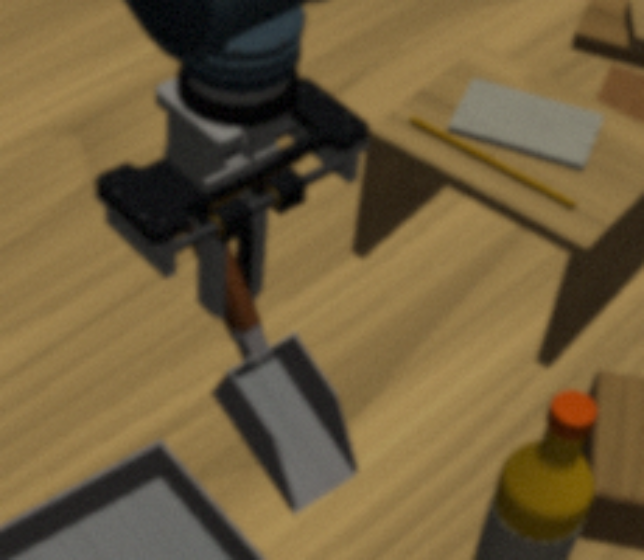

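```bash
cat >> h.py <<'E'
def scoopW(P,G,psi,phi,piv=(-.085,.060)):
    """scoop-local pts (origin underside below bowl pt) -> world; grasp G, tool yaw psi, nose-down phi(rad)"""
    P=np.asarray(P,float).reshape(-1,3);x=P[:,0]-piv[0];z=P[:,2]-piv[1]
    c,s=np.cos(phi),np.sin(phi);X=x*c+z*s;Z=-x*s+z*c;th=psi+np.pi
    return np.c_[G[0]+X*np.cos(th)-P[:,1]*np.sin(th),G[1]+X*np.sin(th)+P[:,1]*np.cos(th),G[2]+Z]
def pitch(px,cam="scene"):
    """px: pixels of lip left, lip right, (left=+y scoop)"""
    from plan import cur
    p=cur()[0];G=p[:3]-[0,0,.18]
    from scipy.optimize import least_squares
    L=[[.075,.031,.003],[.075,-.031,.003]]
    i=camera_info(cam)
    r=least_squares(lambda q:(proj(i,scoopW(L,G,p[3],q[0],(-.085+q[1],.06)))-px).ravel(),[.3,0])
    return np.degrees(r.x[0]),r.x[1],r.fun,scoopW([[.075,0,0],[-.035,0,0]],G,p[3],r.x[0],(-.085+r.x[1],.06))
E
python3 - <<'E'
from h import *
q=lambda x,y:[x/2.8+240-.3,y/2.8+60-.3]
print(pitch([q(355,467),q(295,510)]))
E
```

```text
(np.float64(24.70848299275247), np.float64(0.005133533351751519), array([ 0.57771908,  0.41318115, -0.59055525, -0.38649736]), array([[0.570105  , 0.07874731, 0.00400615],
       [0.47059802, 0.08792244, 0.04998633]]))
```

```bash
cat > bp.py <<'E'
from plan import *
B=np.array([.5101,-.3461]);TH=-.2192
def gb(x,y):  # bin coords (mm) -> world xy
    c,s=np.cos(TH),np.sin(TH);x/=1e3;y/=1e3;return B[0]+c*x-s*y,B[1]+s*x+c*y
PSI=TH+np.pi
E
python3 - <<'E'
from bp import *
p=cur()[0];p[2]-=.18
plan([(p[0],p[1],.20,p[3],7),(*gb(-140,8.5),.215,PSI,18)])
E
```

```text
[[[0,0,-0.006],-0.0],[[0,0,-0.018],-0.0],[[0,0,-0.026],-0.0],[[0,0,-0.028],-0.0],[[0,0,-0.026],-0.0],[[0,0,-0.018],-0.0],[[0,0,-0.006],-0.0],[[0.001,-0.005,-0.0],0.0],[[0.001,-0.015,-0.001],0.002],[[0.003,-0.025,-0.001],0.002]]
[[[0.003,-0.033,-0.001],0.003],[[0.004,-0.042,-0.001],0.004],[[0.004,-0.048,-0.002],0.004],[[0.004,-0.053,-0.002],0.005],[[0.003,-0.057,-0.002],0.005],[[0.004,-0.058,-0.002],0.005],[[0.002,-0.059,-0.003],0.006],[[0.002,-0.056,-0.002],0.005],[[0.001,-0.054,-0.002],0.005],[[0,-0.048,-0.001],0.004]]
[[[0.001,-0.041,-0.002],0.004],[[-0.001,-0.034,-0.001],0.003],[[-0,-0.025,-0.001],0.002],[[-0,-0.015,-0.001],0.001],[[-0,-0.005,0.0],0.001],[[0,0,0],0],[[0,0,0],0],[[0,0,0],0],[[0,0,0],0],[[0,0,0],0]]
end [ 0.3751 -0.3072  0.215   2.9219]
```

Request:
move_arm([
  [[0,0,0],0],
  [[0,0,0],0],
  [[0,0,-0.002],0],
  [[0,0,-0.006],0],
  [[0,0,-0.014],0],
  [[0,0,-0.022],0],
  [[0,0,-0.029],0],
  [[0,0,-0.029],0],
  [[0,0,-0.02],0],
  [[0,0,-0.008],0],
], hand=1, squeeze=60)

```text
time: 16.75
ee_pos: [0.4541, 0.0895, 0.3813]
tool_rot: [0.144, 3.137, 0.0]
force: [-0.4, -0.0, -3.3]
width: 0.0218
grip_force: 60.0
```

Run:
```python
from bp import *
print(cur()[0].round(4))
plan([(*gb(-140,8.5),.215,PSI,18)])
```

```text
[0.4541 0.0895 0.3813 3.0498]
[[[0.001,-0.005,-0.0],0.0],[[0.001,-0.015,-0.001],0.002],[[0.003,-0.025,-0.001],0.002],[[0.003,-0.033,-0.001],0.003],[[0.004,-0.042,-0.001],0.004],[[0.003,-0.048,-0.002],0.004],[[0.004,-0.053,-0.002],0.005],[[0.004,-0.057,-0.001],0.005],[[0.003,-0.058,-0.002],0.005],[[0.002,-0.059,-0.002],0.006]]
[[[0.002,-0.056,-0.002],0.005],[[0.001,-0.054,-0.002],0.005],[[0,-0.048,-0.002],0.004],[[0,-0.041,-0.001],0.004],[[-0,-0.034,-0.001],0.003],[[-0,-0.025,-0.001],0.002],[[-0.001,-0.015,-0.001],0.001],[[0,-0.005,0.0],0.001],[[0,0,0],0],[[0,0,0],0]]
end [ 0.3754 -0.3073  0.2151  2.922 ]
```

Request:
move_arm([
  [[0.001,-0.005,0],0],
  [[0.001,-0.015,-0.001],0.002],
  [[0.003,-0.025,-0.001],0.002],
  [[0.003,-0.033,-0.001],0.003],
  [[0.004,-0.042,-0.001],0.004],
  [[0.003,-0.048,-0.002],0.004],
  [[0.004,-0.053,-0.002],0.005],
  [[0.004,-0.057,-0.001],0.005],
  [[0.003,-0.058,-0.002],0.005],
  [[0.002,-0.059,-0.002],0.006],
])

```text
time: 18.0
ee_pos: [0.4069, -0.1454, 0.3877]
tool_rot: [-0.264, -3.13, 0.0]
force: [0.7, -0.4, -2.1]
width: 0.0216
grip_force: 60.0
```

Request:
move_arm([
  [[0.002,-0.056,-0.002],0.005],
  [[0.001,-0.054,-0.002],0.005],
  [[0,-0.048,-0.002],0.004],
  [[0,-0.041,-0.001],0.004],
  [[0,-0.034,-0.001],0.003],
  [[0,-0.025,-0.001],0.002],
  [[-0.001,-0.015,-0.001],0.001],
  [[0,-0.005,0],0.001],
  [[0,0,0],0],
  [[0,0,0],0],
])

```text
time: 19.25
ee_pos: [0.3754, -0.3068, 0.3938]
tool_rot: [-0.343, -3.123, -0.0]
force: [0.4, -0.4, -2.7]
width: 0.0213
grip_force: 60.0
```

Run:
```python
from bp import *
from h import *
print(cur()[0].round(4))
f=grab_frame("scene")
a=cv2.resize(f[240:420,90:290,::-1],None,fx=3,fy=3)
cv2.imwrite("pics/s2.png",a)
```

```text
[ 0.3754 -0.3068  0.3938  2.9228]
```

View pics/s2.png

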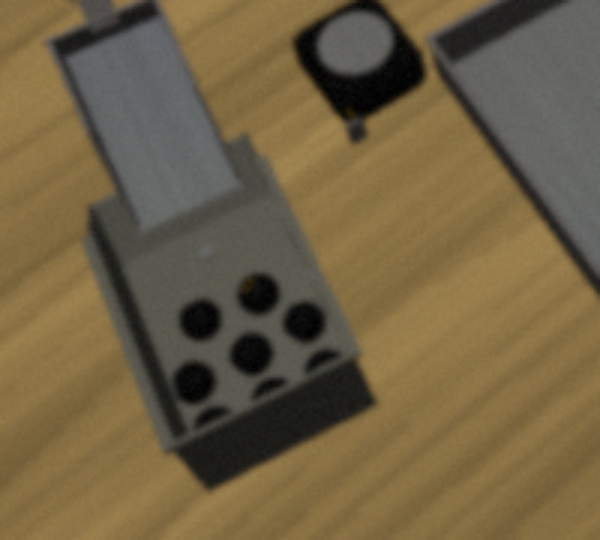

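The scoop hangs over the bin front. Its lip corners are at crop (241,188) and (140,232), and five knobs are clearly visible: (258,293), (201,320), (305,320), (251,353) and (194,381).

Run:
```python
from bp import *
from h import *
q=lambda x,y:[x/3+90-.3,y/3+240-.3]
r=pitch([q(241,188),q(140,232)]);print(r[0],r[1],r[2].round(1))
def inb(w): d=np.asarray(w)[:,:2]-B;c,s=np.cos(TH),np.sin(TH);return (np.c_[c*d[:,0]+s*d[:,1],-s*d[:,0]+c*d[:,1],np.asarray(w)[:,2]]*1e3).round(1)
print("lip,heel",inb(r[3]),"hand",inb([cur()[0][:3]-[0,0,.18]]))
print("knobs",inb(onz("scene",[q(258,293),q(201,320),q(305,320),q(251,353),q(194,381)],.0155)))
print("row1 tops",inb(onz("scene",[q(322,352),q(268,381),q(212,408)],.026)))
```

```text
25.99929564629699 1.2242438492742705e-05 [ 1.2 -1.1  0.1  0.5]
lip,heel [[ -22.5    9.1   89.7]
 [-121.4    9.1  138. ]] hand [[-140.     9.1  213.8]]
knobs [[  3.3  19.9  15.5]
 [  2.8 -16.2  15.5]
 [ 33.   37.8  15.5]
 [ 36.6   2.3  15.5]
 [ 36.5 -33.   15.5]]
row1 tops [[ 61.3  38.9  26. ]
 [ 62.3   5.2  26. ]
 [ 61.7 -28.6  26. ]]
```

```bash
cat >> bp.py <<'E'
def pose(L,c,phi,dz=0,piv=(-159,60)):
    f=np.radians(phi);return (*gb(L+piv[0]*np.cos(f)+piv[1]*np.sin(f),c),(3-piv[0]*np.sin(f)+piv[1]*np.cos(f)+dz)/1e3,PSI)
def heel(h,c,up,dz=0): # heel on floor at bin x=h, nose up
    f=np.radians(up);x=h-49*np.cos(f)-60*np.sin(f);z=3-49*np.sin(f)+60*np.cos(f)+dz;return (*gb(x,c),z/1e3,PSI)
E
python3 - <<'E'
from bp import *
c=-14.5
e=plan([(*pose(-24,c,26,1),10)])
S=[(-24,26,-1),(-10,25,-2),(5,23.5,-2),(18,21,-2),(30,18,-2),(42,14,-2),(54,10,-2),(66,6,-2),(76,3,-2),(84,.5,-2),(88,0,-2)]
w=[(*pose(L,c,f,d),2) for L,f,d in S]
e=plan([(*e[:4],2)]+w,start=e)
h=88-110
plan([(*heel(h,c,0,-2),1),(*heel(h+1,c,4,-2.5),2),(*heel(h+2,c,8,-3),2),(*heel(h+2,c,12,-3),2)],start=e)
for x in(heel(h+2,c,12,-3),):print(x)
E
```

```text
[[[0,-0.001,0.004],0.0],[[0,-0.003,0.01],0.0],[[0,-0.004,0.016],0.0],[[0,-0.006,0.02],0.0],[[0.001,-0.006,0.022],0.0],[[-0,-0.006,0.022],0.0],[[-0,-0.005,0.02],0.0],[[-0,-0.005,0.016],0.0],[[0,-0.002,0.01],0.0],[[0,-0.001,0.004],0.0]]
end [ 0.3698 -0.3295  0.1274  2.9228]
[[[0,0,-0.0],0.0],[[0,0,-0.0],0.0],[[0,-0,0.001],0.0],[[0,-0,0.002],0.0],[[-0.01,-0,0.002],0.0],[[-0.01,-0,0.003],0.0],[[-0.01,-0,0.003],0.0],[[-0.009,-0,0.002],0.0],[[-0.007,-0,0.005],0.0],[[-0.007,-0,0.004],0.0]]
[[[-0.005,-0,0.006],0.0],[[-0.005,-0,0.006],0.0],[[-0.004,-0,0.008],0.0],[[-0.004,-0,0.008],0.0],[[-0.005,-0,0.008],0.0],[[-0.005,-0,0.008],0.0],[[-0.005,-0,0.009],0.0],[[-0.005,-0,0.009],0.0],[[-0.005,-0,0.006],0.0],[[-0.006,-0,0.007],0.0]]
[[[-0.004,-0,0.006],0.0],[[-0.004,-0,0.005],0.0],[[-0.003,-0,0.002],0.0],[[-0.003,-0,0.001],0.0],[[0,0,0],0],[[0,0,0],0],[[0,0,0],0],[[0,0,0],0],[[0,0,0],0],[[0,0,0],0]]
end [ 0.4377 -0.3446  0.0608  2.9228]
[[[0,-0,-0.0],0.0],[[0.003,-0,0.003],0.0],[[0.002,-0,0.003],0.0],[[0.002,-0,0.004],0.0],[[0.003,-0,0.004],0.0],[[0.003,-0,0.003],0.0],[[0.003,-0,0.003],0.0],[[0,0,0],0],[[0,0,0],0],[[0,0,0],0]]
end [ 0.4283 -0.3426  0.0488  2.9228]
(np.float64(0.4284669857870432), np.float64(-0.3427692981679261), np.float64(0.04850118319395814), 2.9223926535897933)
```

Request:
move_arm([
  [[0,-0.001,0.004],0],
  [[0,-0.003,0.01],0],
  [[0,-0.004,0.016],0],
  [[0,-0.006,0.02],0],
  [[0.001,-0.006,0.022],0],
  [[0,-0.006,0.022],0],
  [[0,-0.005,0.02],0],
  [[0,-0.005,0.016],0],
  [[0,-0.002,0.01],0],
  [[0,-0.001,0.004],0],
])

```text
time: 20.55
ee_pos: [0.3696, -0.33, 0.3072]
tool_rot: [-0.344, -3.123, -0.0]
force: [0.8, 0.7, -2.1]
width: 0.022
grip_force: 60.0
```

Request:
move_arm([
  [[0,0,0],0],
  [[0,0,0],0],
  [[0,0,0.001],0],
  [[0,0,0.002],0],
  [[-0.01,0,0.002],0],
  [[-0.01,0,0.003],0],
  [[-0.01,0,0.003],0],
  [[-0.009,0,0.002],0],
  [[-0.007,0,0.005],0],
  [[-0.007,0,0.004],0],
], squeeze=15)

```text
time: 21.8
ee_pos: [0.4009, -0.3369, 0.2939]
tool_rot: [-0.344, -3.122, -0.001]
force: [-1.4, 0.4, 1.6]
width: 0.0218
grip_force: 15.0
```

Request:
move_arm([
  [[-0.005,0,0.006],0],
  [[-0.005,0,0.006],0],
  [[-0.004,0,0.008],0],
  [[-0.004,0,0.008],0],
  [[-0.005,0,0.008],0],
  [[-0.005,0,0.008],0],
  [[-0.005,0,0.009],0],
  [[-0.005,0,0.009],0],
  [[-0.005,0,0.006],0],
  [[-0.006,0,0.007],0],
])

```text
time: 23.05
ee_pos: [0.4295, -0.3434, 0.249]
tool_rot: [-0.344, -3.123, 0.0]
force: [-1.9, 0.5, -0.1]
width: 0.0219
grip_force: 15.0
```

Run:
```python
from bp import *
from h import *
s=cur();print(s[0].round(4),s[1]["force"].round(1))
f=grab_frame("scene");g=grab_frame("top")
a=cv2.resize(f[270:410,100:240,::-1],(400,400));b=cv2.resize(g[195:315,395:515,::-1],(400,400))
cv2.imwrite("pics/s3.png",np.hstack([a,b]))
```

```text
[ 0.4295 -0.3434  0.249   2.922 ] [-1.9  0.5 -0.1]
```

View pics/s3.png

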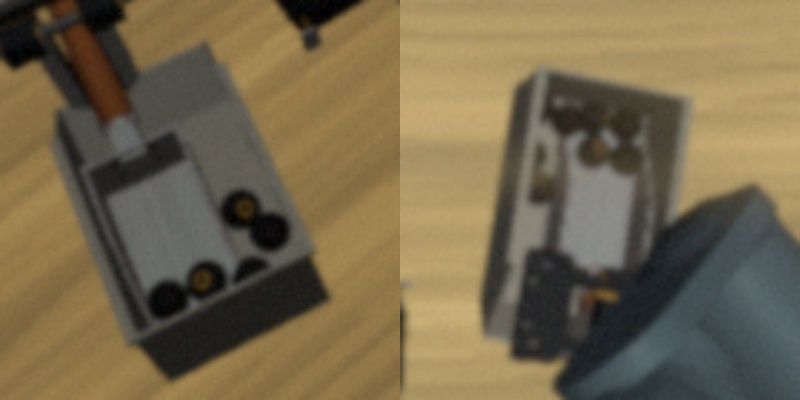

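The scoop has two knobs at its lip (top crop 595,150 and 625,155), with three at the back wall ahead (565–625,118) and two in the left lane. I push on to the wall.

Request:
move_arm([
  [[-0.004,0,0.006],0],
  [[-0.004,0,0.005],0],
  [[-0.003,0,0.002],0],
  [[-0.003,0,0.001],0],
  [[0,0,0],0],
  [[0,0,0],0],
  [[0,0,0],0],
  [[0,0,0],0],
  [[0,0,0],0],
  [[0,0,0],0],
])

```text
time: 24.4
ee_pos: [0.4378, -0.3458, 0.2426]
tool_rot: [0.344, 3.123, -0.003]
force: [-4.7, 1.4, 9.3]
width: 0.0218
grip_force: 15.0
```

Run:
```python
from bp import *
from h import *
s=cur();print(s[0].round(4),s[1]["force"].round(1))
f=grab_frame("scene");g=grab_frame("top")
a=cv2.resize(f[270:410,100:240,::-1],(400,400));b=cv2.resize(g[195:315,395:515,::-1],(400,400))
cv2.imwrite("pics/s4.png",np.hstack([a,b]))
```

```text
[ 0.4378 -0.3458  0.2426  2.9225] [-4.7  1.4  9.3]
```

View pics/s4.png

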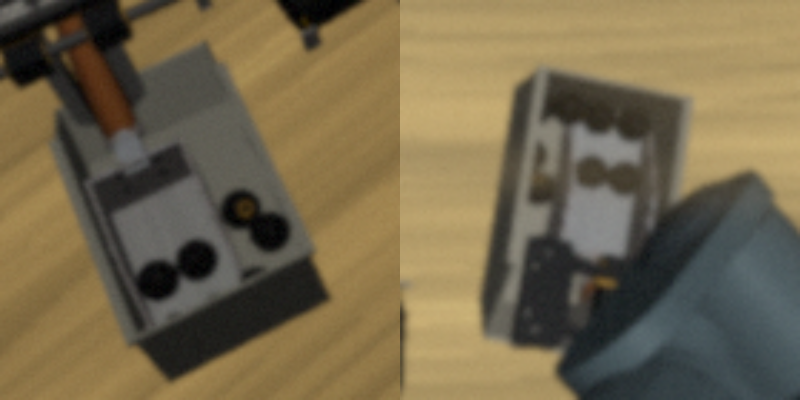

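Request:
move_arm([
  [[-0.004,0,0],0],
  [[-0.003,0,0],0],
  [[0,0,0],0],
  [[0.003,0,0.003],0],
  [[0.002,0,0.003],0],
  [[0.002,0,0.004],0],
  [[0.003,0,0.004],0],
  [[0.003,0,0.003],0],
  [[0.003,0,0.003],0],
  [[0,0,0],0],
], squeeze=25)

```text
time: 25.75
ee_pos: [0.4329, -0.3446, 0.2301]
tool_rot: [0.344, 3.12, -0.003]
force: [0.3, -0.7, 4.9]
width: 0.0216
grip_force: 25.0
```

Request:
move_arm([
  [[0,0,0],0],
  [[0,0,0],0],
  [[0,0,-0.001],0],
  [[0,0,-0.003],0],
  [[0,0,-0.006],0],
  [[0,0,-0.009],0],
  [[0,0,-0.012],0],
  [[0,0,-0.012],0],
  [[0,0,-0.008],0],
  [[0,0,-0.004],0],
], squeeze=60)

```text
time: 27.0
ee_pos: [0.4323, -0.3441, 0.2624]
tool_rot: [0.344, 3.122, -0.001]
force: [0.2, 0.1, -3.7]
width: 0.0216
grip_force: 60.0
```

Run:
```python
from bp import *
from h import *
s=cur();print(s[0].round(4),s[1]["force"].round(1))
f=grab_frame("scene");g=grab_frame("top")
a=cv2.resize(f[270:410,100:240,::-1],(400,400));b=cv2.resize(g[195:315,395:515,::-1],(400,400))
cv2.imwrite("pics/s5.png",np.hstack([a,b]))
```

```text
[ 0.4323 -0.3441  0.2624  2.922 ] [ 0.2  0.1 -3.7]
```

View pics/s5.png

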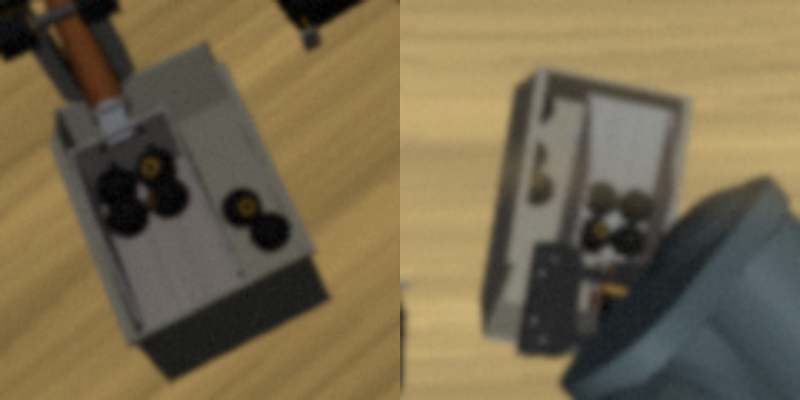

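All four knobs on the scoop have rolled to its rear wall (top crop ~600–630, 195–240). The other four are still in the bin.

```bash
cat >> bp.py <<'E'
TT=np.array([.5639,-.0902]);TA=-.1336;PT=TA+np.pi
def tpose(L,y,phi,dz=0):
    f=np.radians(phi);x=(L-159*np.cos(f)+60*np.sin(f))/1e3;y/=1e3;c,s=np.cos(TA),np.sin(TA)
    return TT[0]+c*x-s*y,TT[1]+s*x+c*y,(2+159*np.sin(f)+60*np.cos(f)+dz)/1e3,PT
E
python3 - <<'E'
from bp import *
p=cur()[0];p[2]-=.18
t=tpose(35,0,10)
e=plan([(p[0],p[1],.165,p[3],10),(t[0],t[1],.165,PT,20)])
e=plan([(*t,10)],start=e)
print('arc')
plan([(*tpose(35,0,f,-1),1) for f in np.linspace(12.5,37.5,20)],start=e)
E
```

```text
[[[0,0,-0.003],-0.0],[[0,0,-0.01],-0.0],[[0,0,-0.015],-0.0],[[0,0,-0.02],-0.0],[[0,0,-0.021],-0.0],[[0,0,-0.021],-0.0],[[0,0,-0.02],-0.0],[[0,0,-0.015],-0.0],[[0,0,-0.01],-0.0],[[0,0,-0.003],-0.0]]
[[[0,0.003,-0.0],-0.0],[[0.002,0.008,-0.0],-0.001],[[0.001,0.013,-0.0],-0.001],[[0.003,0.018,-0.0],-0.002],[[0.003,0.023,-0.0],-0.002],[[0.003,0.027,-0.0],-0.002],[[0.004,0.03,-0.0],-0.003],[[0.004,0.032,-0.0],-0.003],[[0.004,0.034,-0.0],-0.003],[[0.003,0.035,-0.0],-0.004]]
[[[0.004,0.035,-0.0],-0.003],[[0.003,0.034,-0.0],-0.003],[[0.002,0.032,-0.0],-0.003],[[0.003,0.03,-0.0],-0.003],[[0.002,0.027,-0.0],-0.002],[[0.001,0.023,-0.0],-0.002],[[0.001,0.018,-0.0],-0.002],[[0.001,0.014,-0.0],-0.001],[[0.001,0.008,-0.0],-0.001],[[-0,0.003,-0.0],-0.0]]
end [ 0.4536 -0.0752  0.165   3.0079]
[[[-0,-0,0.003],-0.0],[[-0,-0,0.009],-0.0],[[-0,-0,0.014],-0.0],[[-0,-0,0.018],-0.0],[[-0,-0,0.02],-0.0],[[-0,-0,0.019],-0.0],[[-0,-0,0.018],-0.0],[[-0,-0,0.014],-0.0],[[-0,-0,0.009],-0.0],[[-0,-0,0.003],-0.0]]
end [ 0.4536 -0.0752  0.0888  3.0079]
arc
[[[-0.007,-0,-0.009],-0.0],[[-0.003,-0,-0.005],-0.0],[[-0.004,-0,-0.005],-0.0],[[-0.004,-0,-0.006],-0.0],[[-0.004,-0,-0.005],-0.0],[[-0.004,-0,-0.005],-0.0],[[-0.004,-0,-0.005],-0.0],[[-0.005,-0,-0.005],-0.0],[[-0.004,-0,-0.004],-0.0],[[-0.005,-0,-0.005],-0.0]]
[[[-0.004,-0,-0.005],-0.0],[[-0.005,-0,-0.004],-0.0],[[-0.005,-0,-0.004],-0.0],[[-0.005,-0,-0.005],-0.0],[[-0.005,-0,-0.004],-0.0],[[-0.005,-0,-0.004],-0.0],[[-0.005,-0,-0.004],-0.0],[[-0.006,-0,-0.003],-0.0],[[-0.005,-0,-0.004],-0.0],[[-0.006,-0,-0.003],-0.0]]
end [ 0.51   -0.0828  0.1452  3.0079]
```

Request:
move_arm([
  [[0,0,-0.003],0],
  [[0,0,-0.01],0],
  [[0,0,-0.015],0],
  [[0,0,-0.02],0],
  [[0,0,-0.021],0],
  [[0,0,-0.021],0],
  [[0,0,-0.02],0],
  [[0,0,-0.015],0],
  [[0,0,-0.01],0],
  [[0,0,-0.003],0],
])

```text
time: 28.35
ee_pos: [0.4323, -0.344, 0.3449]
tool_rot: [0.344, 3.122, -0.0]
force: [0.9, -0.1, -2.5]
width: 0.0213
grip_force: 60.0
```

Request:
move_arm([
  [[0,0.003,0],0],
  [[0.002,0.008,0],-0.001],
  [[0.001,0.013,0],-0.001],
  [[0.003,0.018,0],-0.002],
  [[0.003,0.023,0],-0.002],
  [[0.003,0.027,0],-0.002],
  [[0.004,0.03,0],-0.003],
  [[0.004,0.032,0],-0.003],
  [[0.004,0.034,0],-0.003],
  [[0.003,0.035,0],-0.004],
])

```text
time: 29.6
ee_pos: [0.4432, -0.2081, 0.3447]
tool_rot: [0.274, 3.13, 0.0]
force: [0.6, -0.0, -3.4]
width: 0.0216
grip_force: 60.0
```

Request:
move_arm([
  [[0.004,0.035,0],-0.003],
  [[0.003,0.034,0],-0.003],
  [[0.002,0.032,0],-0.003],
  [[0.003,0.03,0],-0.003],
  [[0.002,0.027,0],-0.002],
  [[0.001,0.023,0],-0.002],
  [[0.001,0.018,0],-0.002],
  [[0.001,0.014,0],-0.001],
  [[0.001,0.008,0],-0.001],
  [[0,0.003,0],0],
])

```text
time: 30.85
ee_pos: [0.4535, -0.075, 0.3447]
tool_rot: [0.21, 3.135, -0.0]
force: [-0.1, 0.2, -2.5]
width: 0.0215
grip_force: 60.0
```

Request:
move_arm([
  [[0,0,0.003],0],
  [[0,0,0.009],0],
  [[0,0,0.014],0],
  [[0,0,0.018],0],
  [[0,0,0.02],0],
  [[0,0,0.019],0],
  [[0,0,0.018],0],
  [[0,0,0.014],0],
  [[0,0,0.009],0],
  [[0,0,0.003],0],
])

```text
time: 32.1
ee_pos: [0.4535, -0.0751, 0.2682]
tool_rot: [-0.21, -3.134, -0.0]
force: [-0.2, 0.4, -3.4]
width: 0.0216
grip_force: 60.0
```

Request:
move_arm([
  [[0,0,0],0],
  [[0,0,0],0],
  [[0,0,0],0],
  [[0,0,0],0],
  [[0,0,0],0],
  [[-0.004,0,-0.005],0],
  [[-0.004,0,-0.005],0],
  [[-0.004,0,-0.005],0],
  [[-0.004,0,-0.005],0],
  [[-0.004,0,-0.005],0],
], squeeze=5)

```text
time: 33.35
ee_pos: [0.4656, -0.0768, 0.2837]
tool_rot: [-0.21, -3.135, -0.0]
force: [0.0, -0.5, -1.4]
width: 0.022
grip_force: 5.0
```

Run:
```python
from bp import *
from h import *
s=cur();print(s[0].round(4),s[1]["force"].round(1))
f=grab_frame("scene");g=grab_frame("top")
a=cv2.resize(f[190:370,190:370,::-1],(400,400));b=cv2.resize(g[175:315,265:405,::-1],(400,400))
cv2.imwrite("pics/s6.png",np.hstack([a,b]))
```

```text
[ 0.4656 -0.0768  0.2837  3.008 ] [ 0.  -0.5 -1.4]
```

View pics/s6.png

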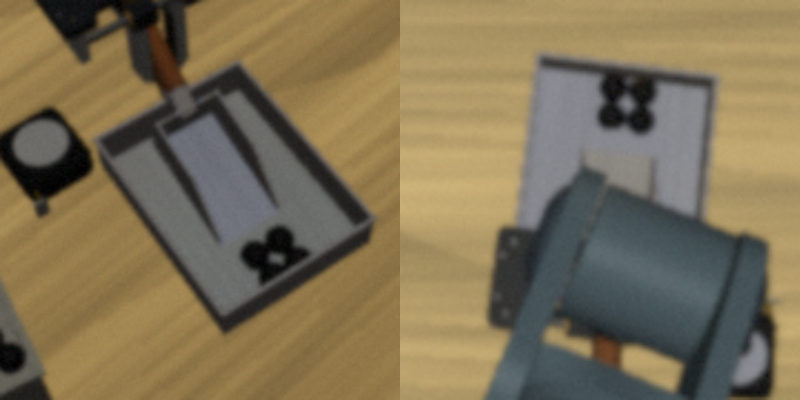

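All four knobs lie in the tray at the far wall (top crop ~627,100), and the scoop is empty and nose-down. I lift it away and lay it on the bench to the left.

Run:
```python
from bp import *
p=cur()[0];p[2]-=.18
e=plan([(*p,2),(p[0],p[1],.18,p[3],8),(.442,.091,.18,3.05,12),(.442,.091,.104,3.05,8)])
W=[]
for f in np.radians(np.linspace(14.5,0,8)):
    d=138-(159*np.cos(f)-60*np.sin(f));W.append((.442+d*.001,.091-d*.0001,(159*np.sin(f)+60*np.cos(f)-.5)/1e3,3.05,1))
plan(W,start=e)
```

```text
[[[0,0,-0.0],-0.0],[[0,0,-0.0],-0.0],[[0,0,-0.005],-0.0],[[0,0,-0.014],-0.0],[[0,0,-0.02],-0.0],[[0,0,-0.024],-0.0],[[0,0,-0.025],-0.0],[[0,0,-0.02],-0.0],[[0,0,-0.014],-0.0],[[0,0,-0.005],-0.0]]
[[[0.001,0.005,0.0],-0.0],[[0.004,0.013,0.0],-0.001],[[0.006,0.022,0.0],-0.002],[[0.008,0.028,0.0],-0.002],[[0.009,0.033,0.0],-0.002],[[0.009,0.035,0.0],-0.003],[[0.009,0.036,0.0],-0.003],[[0.009,0.033,0.0],-0.002],[[0.007,0.028,0.0],-0.002],[[0.005,0.022,0.0],-0.002]]
[[[0.003,0.014,0.0],-0.001],[[0.001,0.004,0.0],-0.0],[[0,0,0.005],-0.0],[[0,0,0.014],-0.0],[[0,0,0.02],-0.0],[[0,0,0.025],-0.0],[[0,0,0.024],-0.0],[[0,0,0.02],-0.0],[[0,0,0.014],-0.0],[[0,0,0.005],-0.0]]
end [0.4422 0.0908 0.104  3.0499]
[[[0.002,0,0.011],-0.0],[[0.006,0,0.008],-0.0],[[0.005,0,0.009],-0.0],[[0.005,0,0.009],-0.0],[[0.005,0.001,0.009],-0.0],[[0.005,-0,0.009],-0.0],[[0.004,-0,0.01],-0.0],[[0.004,-0,0.009],-0.0],[[0,0,0],0],[[0,0,0],0]]
end [0.4208 0.0933 0.0596 3.0499]
```

Request:
move_arm([
  [[0,0,0],0],
  [[0,0,0],0],
  [[0,0,-0.005],0],
  [[0,0,-0.014],0],
  [[0,0,-0.02],0],
  [[0,0,-0.024],0],
  [[0,0,-0.025],0],
  [[0,0,-0.02],0],
  [[0,0,-0.014],0],
  [[0,0,-0.005],0],
], squeeze=60)

```text
time: 34.7
ee_pos: [0.4655, -0.0768, 0.3603]
tool_rot: [0.21, 3.134, -0.0]
force: [0.1, 0.0, -3.0]
width: 0.0219
grip_force: 60.0
```

Request:
move_arm([
  [[0.001,0.005,0],0],
  [[0.004,0.013,0],-0.001],
  [[0.006,0.022,0],-0.002],
  [[0.008,0.028,0],-0.002],
  [[0.009,0.033,0],-0.002],
  [[0.009,0.035,0],-0.003],
  [[0.009,0.036,0],-0.003],
  [[0.009,0.033,0],-0.002],
  [[0.007,0.028,0],-0.002],
  [[0.005,0.022,0],-0.002],
])

```text
time: 35.95
ee_pos: [0.4427, 0.0814, 0.3596]
tool_rot: [-0.145, -3.138, -0.0]
force: [-0.1, 0.2, -1.8]
width: 0.022
grip_force: 60.0
```

Request:
move_arm([
  [[0.003,0.014,0],-0.001],
  [[0.001,0.004,0],0],
  [[0,0,0.005],0],
  [[0,0,0.014],0],
  [[0,0,0.02],0],
  [[0,0,0.025],0],
  [[0,0,0.024],0],
  [[0,0,0.02],0],
  [[0,0,0.014],0],
  [[0,0,0.005],0],
])

```text
time: 37.2
ee_pos: [0.4418, 0.0909, 0.2829]
tool_rot: [-0.144, -3.138, -0.0]
force: [0.2, 0.2, -2.0]
width: 0.022
grip_force: 60.0
```

Request:
move_arm([
  [[0,0,0],0],
  [[0.002,0,0.011],0],
  [[0.006,0,0.008],0],
  [[0.005,0,0.009],0],
  [[0.005,0,0.009],0],
  [[0.005,0.001,0.009],0],
  [[0.005,0,0.009],0],
  [[0.004,0,0.01],0],
  [[0.004,0,0.009],0],
  [[0,0,0],0],
], squeeze=5)

```text
time: 38.45
ee_pos: [0.4201, 0.0935, 0.2386]
tool_rot: [-0.144, -3.137, -0.0]
force: [-1.3, -0.3, -0.7]
width: 0.0218
grip_force: 5.0
```

Request:
move_arm([
  [[0,0,0],0],
  [[0,0,0],0],
  [[0,0,0],0],
  [[0,0,0],0],
  [[0,0,0],0],
  [[0,0,-0.01],0],
  [[0,0,-0.03],0],
  [[0,0,-0.06],0],
  [[0,0,-0.07],0],
  [[0,0,-0.05],0],
], hand=-1)

```text
time: 39.7
ee_pos: [0.4205, 0.0935, 0.3735]
tool_rot: [0.144, 3.136, 0.0]
force: [0.7, -0.2, -0.2]
width: 0.094
grip_force: 0.0
```

Request:
move_arm([
  [[0.01,0,-0.03],0],
  [[0.02,0,-0.02],0],
  [[0.01,0,-0.01],0],
  [[0,0,0],0],
  [[0,0,0],0],
  [[0,0,0],0],
  [[0,0,0],0],
  [[0,0,0],0],
  [[0,0,0],0],
  [[0,0,0],0],
])

```text
time: 40.95
ee_pos: [0.3965, 0.0956, 0.4071]
tool_rot: [-0.144, -3.138, 0.0]
force: [-0.7, -0.2, 0.2]
width: 0.094
grip_force: 0.0
```

Run:
```python
from bp import *
from h import *
s=cur();print(s[0].round(4),s[1]["time"],s[1]["force"].round(1))
f=grab_frame("scene");cv2.imwrite("pics/s7.png",cv2.resize(f[60:420,100:600,::-1],None,fx=1.6,fy=1.6))
```

```text
[0.3965 0.0956 0.4071 3.0498] 40.95 [-0.7 -0.2  0.2]
```

View pics/s7.png

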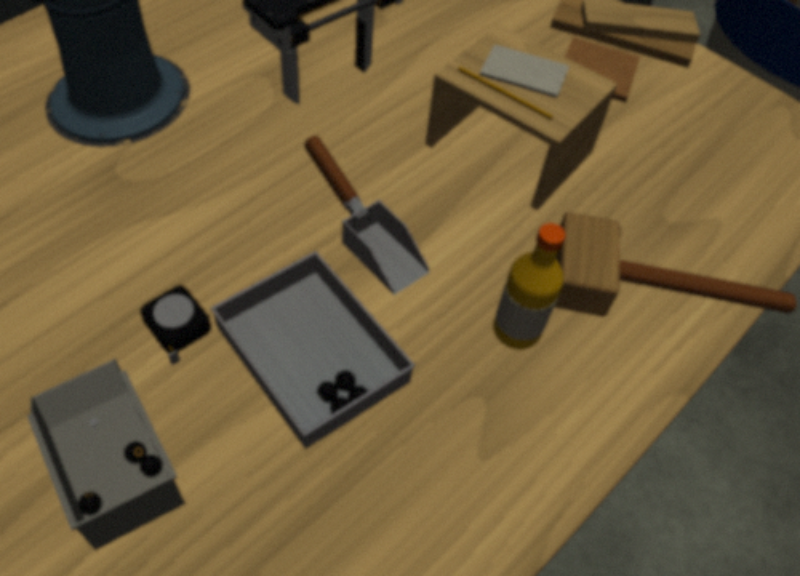

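Four knobs are in the tray (crop ~342,388). Three show in the bin, and the eighth sat in the bin's back-left corner, which this view hides. The scoop lies flat on the bench (crop ~370,220), and the glue, tape and mallet have not moved.

```bash
python3 -c "
from rig import *
print(job_done())"
```

```text
the job is handed in; nothing more can be done
None
```

The job is handed in at about 41 s of the 72 s allowed, with no verdict returned: four knobs are in the tray, three show in the bin, the last was seen in its back corner before the lift, and the empty scoop lies right way up on the bench.

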